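# Close a meal box under the bander's hold-down spring

### The arm

A 6-joint arm with a two-finger parallel gripper is mounted at the origin on the work surface. World frame = base frame: x ahead of the robot, y to its left, z up, the work surface at z = 0. Lengths are in m, angles in rad, forces in N, time in s.
With the tool pointing down it reaches from about 0.35 to 0.775 m from the base axis. Payload 7.3 kg.
Tool frame: the origin (TCP) lies on the centre line of the jaws, within the pads' length; the fingertips stand 17 mm ahead of it and the grasp point (between the pads) lies 2 mm behind it (manip.tcp_to_tips is the distance from the TCP to the fingertips, in m); z points along the fingers, y is the line along which they close (so a half turn about z gives the same grasp; the last joint's range is limited). The gripper opens to 92 mm and grips with 3 to 60 N. Pads are 19 mm wide; open, the fingers measure 130 mm over their backs; the gripper's body (75 mm by 190 mm) begins 47 mm behind the grasp point.
Start: joints at [1.165, 0.342, 1.524, -0, 1.275, -0.146], TCP at [0.135, 0.507, 0.244] pointing down, gripper open.
Joint ranges: [-2.53, 2.53], [-0.77, 2.02], [0.04, 2.7], [-1, 4.14], [0.28, 2.66], [-3.11, 3.11]. Speed limits (rad/s): [2.57, 2.57, 3.14, 3.14, 3.14, 3.14].

### API

Orientations are given as a unit quaternion [x, y, z, w].
In Python, from plant import manip gives the robot as it stands. The module is installed in compiled form; this text tells all that it offers. Calls block until the motion is done:
- manip.movep(position, orientation): joint-space move of the TCP to a pose.
- manip.move_linear(position, rot=None, vel=0.15, max_force=None): straight line of the TCP; rot=None keeps the orientation; vel is the mean speed in m/s. With max_force (N) it stops when the force on the tool has changed by that much, and returns True; else False.
- manip.move_j(angles): joint-space move.
- manip.release() and manip.grab(): open the fingers fully, or close them until they stop; the grip force is fixed at half the most.
- manip.wait(seconds).
- manip.ik(position, orientation): joint angles nearest the present ones, or None.
- manip.observe(): the state.
- manip.get_image(name): name is "side" or "top" or "wrist"; returns the picture (400x640x3 uint8, blue, green, red); there is no depth.
- manip.camera_params(name): a dict with "intrinsics" (3x3 intrinsics, pixels), "extrinsics" (4x4, takes a point from camera to world coordinates); the wrist camera has in their place "tool_from_camera" (4x4, takes a point from camera to tool coordinates, whose origin is the TCP and whose axes are the flange's). Camera axes: x right, y down, z forward; pixel columns grow to the right and rows downward; lengths in m; the calibration is good to about 2 mm. A picture is of the moment at which its call begins: read the wrist's pose just before it. camera_params takes no time and is no camera call.
A pose or a line that the arm cannot do raises manip.MotionError and nothing moves.
- manip.finish_job(): hands the job in; it is judged then, once.
The state is a dict: "time": time; "joint_pos": joint angles; "qd": joint speeds; "tau": joint torques, N m; "ee_pos": TCP position; "tool_rot": TCP orientation; "contact_force": force on the tool from outside, world axes, zero at the start; "ft_torque": the same for the moment, N m; "finger_gap": opening from 0.0 (shut) to 1.0 (fully open); "grip_force": force on a finger pad.
Only numpy, scipy, OpenCV 4.12 (cv2) and the standard library are available. Lean on these libraries where they do the work, as an engineer would, in place of code of your own. Each camera call takes 0.05 s, during which the arm holds its last target. There are 200 camera calls.

### The job

Get the meal box ready for its paper band: with your fingertips press its springy lid shut and, keeping it pressed, slide the box along the bed through the arch so that the lid passes under the brass leaf spring, then push the box fully home against the back stop and let go, so that the spring alone keeps the lid shut. Only press and push: do not lift the box, and leave everything else where it stands.

Things in the scene. Friction and masses are not known exactly. Their poses are not given: they have to be found in the camera images.
- bander: Bench-top paper-band machine, fixed. Origin: on the table, mid-lane under the arch; z up, x across the lane, FEED DIRECTION IS ITS -y AXIS. Polished slippery bed 240 mm wide, top 70 mm above the table, from y = +305 mm (loading end) to the back stop. White side guides 186 mm apart, tops 122 mm above the table, from y = +265 to -90. From y = -100 to -300 a white cabinet 168 mm high.
- arch_bar (a point): Middle of the underside of the grey arch's bar (bander y = 0, 185 mm above the table). The bar is 28 mm deep (y = -14 to +14), 30 mm high, its top 215 mm above the table; the columns leave 212 mm clear and reach out to x = +-128 mm. Axes as the bander's.
- spring_root (a point): Lower infeed edge of the aluminium clamp, 76 mm wide, 27 mm high, 18 mm deep, under the arch bar: bander y = +13 mm, 159 mm above the table, so 19 mm over the top of a shut lid. It holds the leaf spring. Axes as the bander's.
- spring (a joint): Bend of the brass leaf spring, rad, 0 = free, positive up. Blade 60 mm wide, rooted in the clamp (bander y = +2 mm, 158 mm above the table), sloping down along the feed to its lowest line at y = -64, 133 mm above the table, i.e. 7 mm below the top of a shut lid; its end then curls up. A shut lid sliding in bends it to about 0.12; it then presses down with about 5 N.
- stop_face (a point): Middle of the face of the black rubber back stop that the box must meet: bander x = 0, y = -80 mm, 94 mm above the table; 130 mm wide. Axes as the bander's.
- box: White hinged-lid meal box, about 0.35 kg, on the bed between the guides. Rim 170 mm across (x) by 190 mm along the feed (y), base 48 mm high, walls sloping in slightly to the foot. Origin: centre of its underside. Axes about as the bander's: leading edge on its -y side, lid hinge on its +y (rear) side. Shut, its flat top, 144 by 162 mm, is 70 mm above its underside.
- lid (a joint): Opening angle of the box's lid, rad: 0 = shut; springs up to about 0.3 when let go. Hinge line along box x at box y = +92 mm, 48 mm above the underside. When shut it pushes up with 0.25 N m (2.5 N felt 100 mm from the hinge, 5 N at 50 mm). The raised lip is too high for the arch; below about 0.08 it clears the clamp.
- lid_centre (a point): Middle of the lid's flat top (box y = -1.5 mm when shut, 70 mm above the box's underside), 93 mm from the hinge line; tilts with the lid, its y axis to the hinge. Fingertips on the lid move the box by friction only: 12 to 20 N down carries it in under the spring. Home, the lid is free for fingers only near the hinge, box y above about +40 mm; the box's rear side can also be pushed.
- box_lead (a point): Middle of the box's leading rim: box y = -95 mm, 46 mm above its underside. Home, it meets the back stop.
- done_boxes: Bystander: two shut meal boxes stacked, 170 by 190 by 141 mm, origin under their centre.
- sauce_cup: Bystander: small clear cup, 62 mm wide, 34 mm high, on the bander's side shelf, origin under its centre.
- spice_jar: Bystander: amber jar with red cap, 48 mm wide, 95 mm high, on the side shelf, origin under its centre.
- band_roll: Bystander: spare paper roll, 120 mm wide, 30 mm high, lying on the cabinet, origin under its centre.
- bowl: Bystander: steel bowl, 160 mm wide, 60 mm high, origin under its centre.
- spoon: Bystander: steel serving spoon, 260 mm long, with a wooden handle, lying on the table, origin under its middle.
- water_bottle: Bystander: clear bottle with blue cap, 64 mm wide, 200 mm high, origin under its centre.
- glass_cup: Bystander: glass tumbler, 72 mm wide, 100 mm high, origin under its centre.

How it is judged:
On the way, in this order (a step that is already met when the one before it is completed fails the run):
1. the lid is pressed shut by the fingers while the box is still short of the spring (value of joint lid below 0.08 rad and contact force between the fingers and box above 1.5 N and y of box_lead in the frame of bander above 0.01 m), for 0.1 s.
2. the box goes in under the spring's clamp with the fingers still pressing the lid shut (value of joint lid below 0.09 rad and contact force between the fingers and box above 1.5 N and y of box_lead in the frame of bander between -0.06 and -0.02 m), for 0.05 s.
At the end, for the whole second after the job is handed in: The box stands on the bed with its leading rim within 7 mm of the back stop and square to it within 0.09 rad, at rest; its lid is shut (under 0.04 rad) and the spring lies bent on it (over 0.05 rad) (y of box_lead in the frame of stop_face below 0.007 m and angle between the y axis of box and the y axis of bander, either way round below 0.09 rad and value of joint lid below 0.04 rad and value of joint spring above 0.05 rad and linear speed of box below 0.01 m/s and height (world z) of box below 0.076 m); the robot touches nothing.
It fails at once if the box is lifted more than 15 mm off the bed (height (world z) of box above 0.085 m).
It fails at once if one of the bystanders is moved more than 30 mm (distance of any of done_boxes, sauce_cup, spice_jar, band_roll, bowl, spoon, water_bottle, glass_cup from where it was at the start of the episode above 0.03 m).
It also fails if it takes over 58 s, if anything falls off the work surface, if the arm or the gripper's body presses on something with over 40 N, if the wrist force passes 120 N, or if a joint passes its speed limit or range.

## Working session

There is one attempt and no reset: what is moved stays moved. The work goes in short steps, each a Python script; the robot and the scene stay as the last script left them, time stands still between calls to the robot, and variables do not carry over. Pictures are saved under pics/ and viewed, at most 12 in all, crops included, and the job is handed in when it is done.

```bash
mkdir -p pics
python3 - <<'E'
from plant import manip
import cv2,numpy as np
np.set_printoptions(precision=4,suppress=True)
for n in("top","side"):
    cv2.imwrite(f"pics/{n}0.png",manip.get_image(n)); p=manip.camera_params(n); print(n,p["intrinsics"],p["extrinsics"])
print(manip.observe(),manip.tcp_to_tips)
E
```

```text
top [[451.064    0.     323.4384]
 [  0.     451.064  204.2671]
 [  0.       0.       1.    ]] [[-0.0077 -0.9937  0.1115  0.3308]
 [-0.9999  0.0087  0.0085 -0.025 ]
 [-0.0094 -0.1114 -0.9937  1.7433]
 [ 0.      0.      0.      1.    ]]
side [[450.6372   0.     323.8219]
 [  0.     450.6372 198.543 ]
 [  0.       0.       1.    ]] [[ 0.7133 -0.4923  0.4988 -0.1116]
 [-0.7006 -0.5183  0.4904 -0.6481]
 [ 0.0171 -0.6993 -0.7146  1.0299]
 [ 0.      0.      0.      1.    ]]
{'time': 0.1, 'joint_pos': array([ 1.165 ,  0.3427,  1.5249, -0.    ,  1.2754, -0.146 ]), 'qd': array([-0.001 , -0.0016, -0.0029, -0.0009, -0.0018, -0.0002]), 'tau': array([  0.0022, -43.2009, -24.4697,   0.072 ,   0.0526,  -0.    ]), 'ee_pos': array([0.1347, 0.5071, 0.2431]), 'tool_rot': array([ 0.1295,  0.9916, -0.0007, -0.0002]), 'contact_force': array([-0.0893,  0.5826, -0.1226]), 'ft_torque': array([-0.0108, -0.0019, -0.0801]), 'grip_force': 0.0, 'finger_gap': 0.995287413402792} 0.017
```

View pics/top0.png

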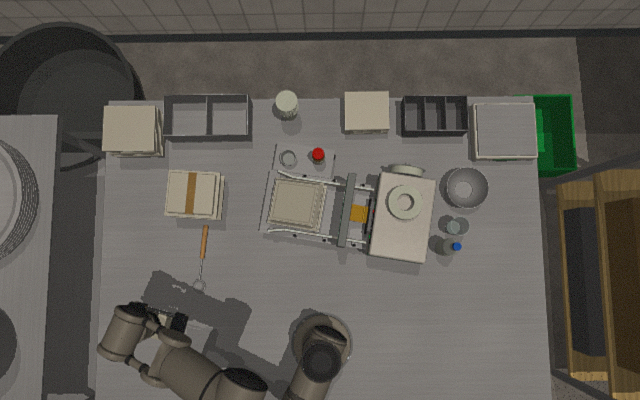

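View pics/side0.png

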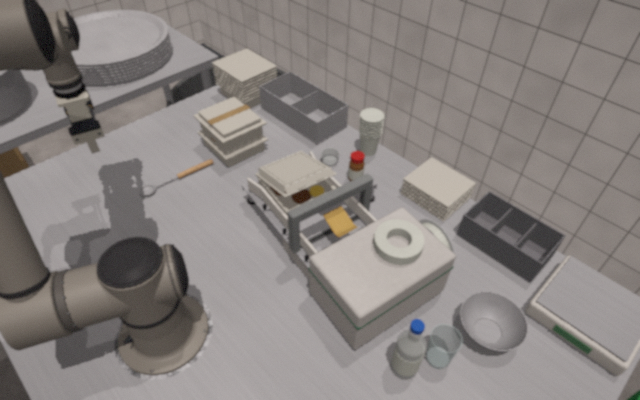

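The bander lies across the picture. The loading end is on the left (column ~265), the arch is at column ~347 and the cabinet is on the right, so the feed runs along image right, roughly world -y. Next I'll enlarge both views.

Run:
```python
import cv2
a=cv2.imread("pics/top0.png")[145:270,255:445];cv2.imwrite("pics/topc.png",cv2.resize(a,None,fx=4,fy=4,interpolation=cv2.INTER_CUBIC))
a=cv2.imread("pics/side0.png")[140:290,235:435];cv2.imwrite("pics/sidec.png",cv2.resize(a,None,fx=4,fy=4,interpolation=cv2.INTER_CUBIC))
```

```text
(no output)
```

View pics/topc.png

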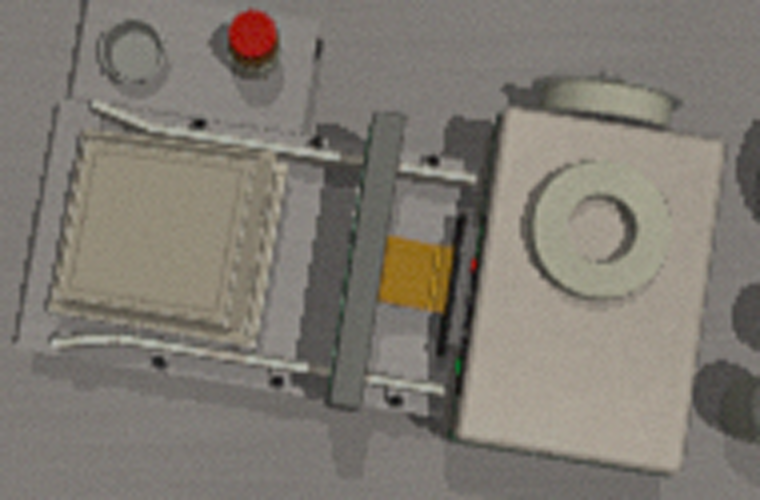

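View pics/sidec.png

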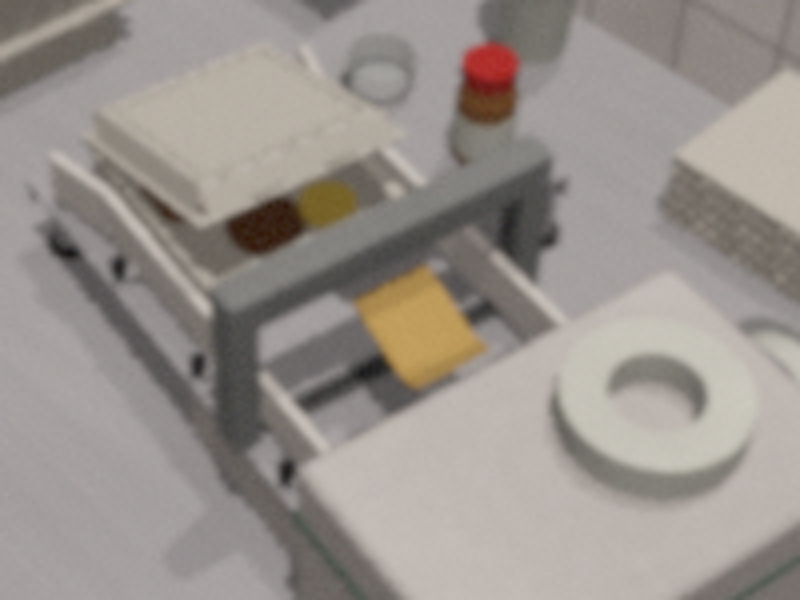

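Top crop (4x, offset 255,145): the bar top runs from (378..408,113) to (330..360,406). The cabinet top corners are (503,107), (724,142), (678,472) and (455,437). The lid's hinge-side rim corners are (85,135) and (50,308), and its raised lip corners are (285,155) and (250,345). In the side crop the lid is up and the brass leaf is visible past the arch.

```bash
cat > h.py <<'E'
from plant import manip
import numpy as np, cv2
np.set_printoptions(precision=4,suppress=True)
def ray(n,uv,z):
    p=manip.camera_params(n);K,T=np.array(p["intrinsics"]),np.array(p["extrinsics"])
    d=T[:3,:3]@np.linalg.solve(K,[uv[0],uv[1],1.]);return T[:3,3]+d*(z-T[2,3])/d[2]
def proj(n,X):
    p=manip.camera_params(n);K,T=np.array(p["intrinsics"]),np.array(p["extrinsics"])
    q=K@(T[:3,:3].T@(np.array(X)-T[:3,3]));return q[:2]/q[2]
E
python3 - <<'E'
from h import *
t=lambda u,v,z:ray("top",((u+.5)/4-.5+255,(v+.5)/4-.5+145),z)
s=lambda u,v,z:ray("side",((u+.5)/4-.5+235,(v+.5)/4-.5+140),z)
A,B=t(393,113,.215),t(345,405.5,.215); print("bar",A,B,np.linalg.norm(A-B),(A+B)/2)
d=A-B; print("yaw of +x dir",np.arctan2(d[1],d[0]))
c=[t(*p,.168) for p in((503,107),(724,142),(678,472),(455,437))]
for i in range(4):
    e=c[(i+1)%4]-c[i]; print("cab",c[i],np.linalg.norm(e),np.arctan2(e[1],e[0]))
print("cab front mid",(c[0]+c[3])/2)
C,D=t(85,135,.118),t(50,308,.118); e=C-D;print("hinge",C,D,np.linalg.norm(e),(C+D)/2,np.arctan2(e[1],e[0]))
# side view bar top corners: far end (548,150) , near end infeed (218,290)
print("side bar top", s(535,148,.215),s(232,300,.215))
E
```

```text
bar [ 0.6098 -0.1139  0.215 ] [ 0.3601 -0.0697  0.215 ] 0.2536436201799562 [ 0.4849 -0.0918  0.215 ]
yaw of +x dir -0.1751166209215482
cab [ 0.6229 -0.214   0.168 ] 0.1967775497943986 -1.7400213862870137
cab [ 0.5897 -0.408   0.168 ] 0.2925475072635963 2.970335535614886
cab [ 0.3015 -0.3581  0.168 ] 0.1945584418321487 1.4079464276613924
cab [ 0.333  -0.1661  0.168 ] 0.29379175007184555 -0.1636816882371383
cab front mid [ 0.4779 -0.1901  0.168 ]
hinge [0.6098 0.1619 0.118 ] [0.4518 0.1929 0.118 ] 0.1610614411912141 [0.5308 0.1774 0.118 ] -0.19375570353725
side bar top [ 0.6005 -0.1123  0.215 ] [ 0.3635 -0.0756  0.215 ]
```

The bar measures 254 mm (256 expected), the bar and cabinet yaws are both about -0.168, and the hinge midpoint lies on the lane's centre line. That puts the bander at about (0.485,-0.092), the box origin at bander y ≈ 0.178 and the lead rim at about 0.083. Next I'll hover over the lid near its hinge and check from close by.

```bash
cat >> h.py <<'E'
from scipy.spatial.transform import Rotation as R
TH=-0.168; O=np.array([.485,-.092]); ex=np.array([np.cos(TH),np.sin(TH)]); ey=np.array([-np.sin(TH),np.cos(TH)])
def W(x,y,z): return np.r_[O+x*ex+y*ey,z]
def Bn(p): d=np.array(p[:2])-O; return np.array([d@ex,d@ey])
ph=(TH+np.pi/2)/2; Q=np.array([np.cos(ph),np.sin(ph),0,0])
E
python3 - <<'E'
from h import *
manip.movep(W(0,.233,.24),Q)
o=manip.observe();print(o["time"],o["joint_pos"],o["ee_pos"],o["tool_rot"],o["contact_force"],Bn(o["ee_pos"]))
im=manip.get_image("wrist");p=manip.camera_params("wrist");print(p)
cv2.imwrite("pics/w1.png",im)
K=np.array(p["intrinsics"]);T=np.eye(4);T[:3,:3]=R.from_quat(o["tool_rot"]).as_matrix();T[:3,3]=o["ee_pos"];T=T@np.array(p["tool_from_camera"])
np.savez("w1.npz",K=K,T=T)
for n,b in dict(rimRL=(-.085,.273,.116),rimRR=(.085,.273,.116),barL=(-.1,.014,.215),barR=(.1,.014,.215),clampL=(-.038,.013,.159),clampR=(.038,.013,.159)).items():
    q=K@(T[:3,:3].T@(W(*b)-T[:3,3]));print(n,q[:2]/q[2],q[2])
E
```

```text
2.0417 [0.1171 0.3754 1.4842 0.0003 1.282  0.2834] [0.5236 0.1386 0.2401] [ 0.7634  0.6459  0.0001 -0.0001] [ 0.2675 -0.1461  0.0147] [-0.0005  0.2338]
{'intrinsics': array([[319.3121,   0.    , 324.9029],
       [  0.    , 319.3121, 204.1861],
       [  0.    ,   0.    ,   1.    ]]), 'tool_from_camera': array([[ 0.0002, -0.9616, -0.2743,  0.074 ],
       [ 1.    ,  0.0003, -0.0003,  0.0005],
       [ 0.0004, -0.2743,  0.9616, -0.1416],
       [ 0.    ,  0.    ,  0.    ,  1.    ]])}
rimRL [222.7046 156.5627] 0.2650750402061638
rimRR [427.4824 156.9572] 0.26508933071820673
barL [191.8359 517.943 ] 0.24084157822331265
barR [456.9898 518.4287] 0.240858390590422
clampL [283.3966 444.918 ] 0.29497697364772035
clampR [365.6654 445.0703] 0.29498336234722194
```

View pics/w1.png

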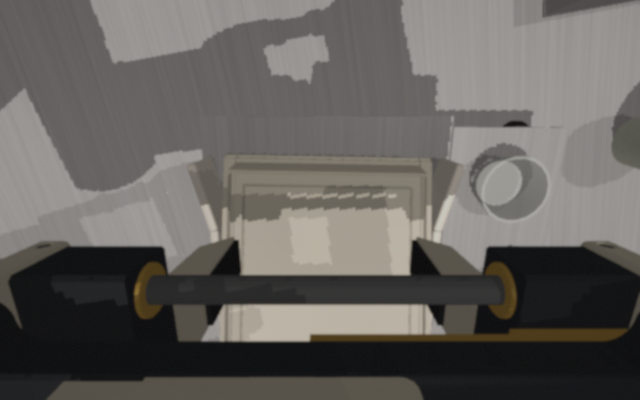

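The wrist view shows the box's rear rim at row ~155, columns 224 to 432, against a prediction of row 157, columns 223 to 427. That agrees within 3 mm. Now I'll press down.

Run:
```python
from h import *
d=np.load("w1.npz");K,T=d["K"],d["T"]
def wr(u,v,z):
    r=T[:3,:3]@np.linalg.solve(K,[u,v,1.]);return Bn(T[:3,3]+r*(z-T[2,3])/r[2])
print("bed end",wr(330,116,.07),"rim",wr(224,156,.116),wr(432,156,.116))
f0=manip.observe()["contact_force"]
manip.move_linear(W(0,.233,.185),Q,vel=.08)
def st(l):
    o=manip.observe();print(l,o["time"],o["ee_pos"][2],o["contact_force"],Bn(o["ee_pos"]))
st("a")
print(manip.move_linear(W(0,.233,.150),Q,vel=.02,max_force=12)); st("b")
manip.wait(.3);st("c")
```

```text
bed end [0.0046 0.3053] rim [-0.0839  0.2735] [0.0887 0.2738]
a 2.9333 0.18542362432629367 [ 0.0087  0.3297 -0.0745] [0.0003 0.2331]
True
b 4.2083 0.15780477628849202 [-0.1427 -0.8316  5.6875] [0.0005 0.2325]
c 4.5083 0.1577642175324889 [-0.1762 -0.988   6.633 ] [0.0005 0.2325]
```

The bed end measures 0.3053 (0.305 expected), so the frame is good. I'll press up to about 15 N, then slide in short steps while regulating the force.

```bash
cat >> h.py <<'E'
def st(l=""):
    o=manip.observe();f=o["contact_force"];b=Bn(o["ee_pos"]);print(l,round(o["time"],2),"z",round(o["ee_pos"][2],4),"b",b,"F",f[:2]@ex,f[:2]@ey,f[2]);return o,f[2]
def press(y,z,target=15,n=12):
    for _ in range(n):
        manip.wait(.1); f=manip.observe()["contact_force"][2]
        if abs(f-target)<2: break
        z-=np.clip((target-f)*.00008,-.0008,.0008); manip.move_linear(W(0,y,z),Q,vel=.01)
    return z
E
python3 - <<'E'
from h import *
y=.2325; z=manip.observe()["ee_pos"][2]
z=press(y,z); st("pressed"); manip.wait(.2)
for k in range(4):
    y-=.006; manip.move_linear(W(0,y,z),Q,vel=.04); st(); z=press(y,z,16,4)
st(z)
cv2.imwrite("pics/t2.png",cv2.resize(manip.get_image("top")[145:270,255:445],None,fx=4,fy=4,interpolation=cv2.INTER_CUBIC))
cv2.imwrite("pics/s2.png",cv2.resize(manip.get_image("side")[140:290,235:435],None,fx=4,fy=4,interpolation=cv2.INTER_CUBIC))
E
```

```text
pressed 5.66 z 0.1576 b [0.0004 0.2325] F -2.791285941289658 -2.2376506275798786 13.248434934651899
 6.16 z 0.1577 b [0.0006 0.2274] F -1.0787200652659743 1.4114998832922543 12.045863488381375
 6.91 z 0.1576 b [0.0007 0.2217] F -1.202829441063892 3.7783468183417734 14.59481918654553
 7.66 z 0.1576 b [0.0008 0.2158] F -1.6609090466464544 3.3685715506132667 15.357795154305588
 8.06 z 0.1576 b [0.0008 0.2099] F -2.9138035388491277 3.7824989849140405 15.282878778622614
0.15554637975578747 8.16 z 0.1576 b [0.0007 0.2099] F -1.0201864732213886 3.951265882465359 14.985083066267679
```

View pics/s2.png

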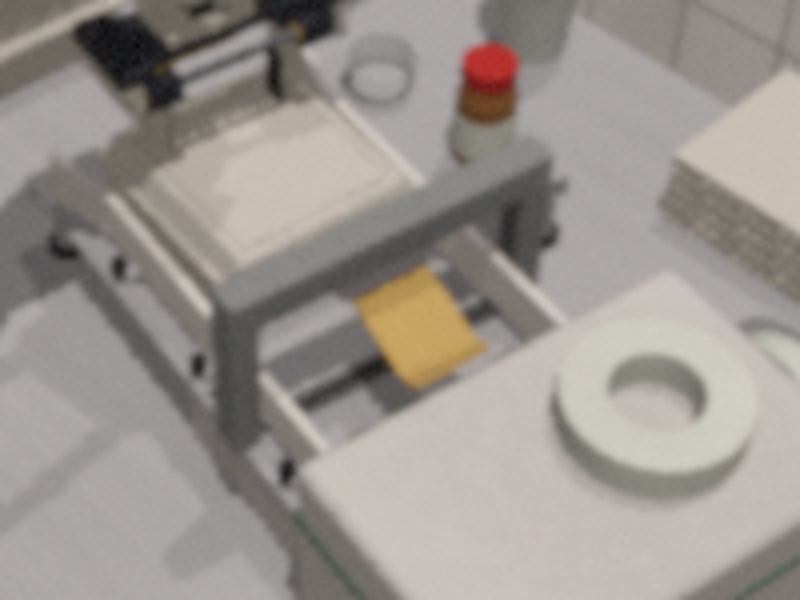

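The lid is shut (flat, with no gap in front of the bar). Next I'll check that the box travels with the fingers.

```bash
cat >> h.py <<'E'
def rim(save=None,z=.116):
    "bander y of box rear rim, from wrist picture: strongest edge profile is printed"
    o=manip.observe();im=manip.get_image("wrist");p=manip.camera_params("wrist");K=np.array(p["intrinsics"])
    T=np.eye(4);T[:3,:3]=R.from_quat(o["tool_rot"]).as_matrix();T[:3,3]=o["ee_pos"];T=T@np.array(p["tool_from_camera"])
    if save: cv2.imwrite(save,im)
    def f(u,v,z=z):
        r=T[:3,:3]@np.linalg.solve(K,[u,v,1.]);return Bn(T[:3,3]+r*(z-T[2,3])/r[2])
    return f,im
E
python3 - <<'E'
from h import *
f,im=rim("pics/w2.png")
for v in range(40,200,20):print(v,f(325,v)[1])
E
```

```text
40 0.32069195334735334
60 0.31108126365741906
80 0.3011648015701314
100 0.29092773857498017
120 0.28035427159089926
140 0.2694275415644527
160 0.2581295437704217
180 0.24644102881096797
```

View pics/w2.png

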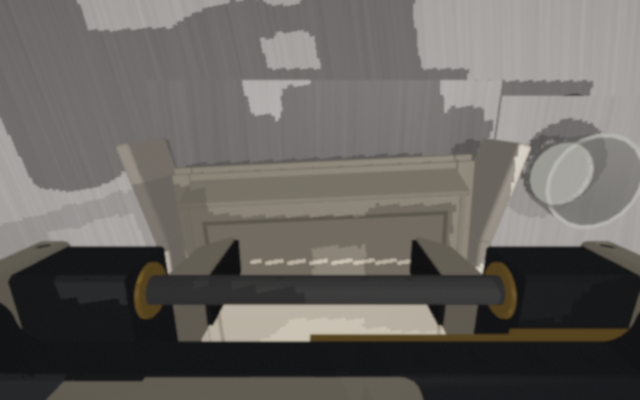

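The rear rim now sits at row ~170 on the left and ~155 on the right, so rear y ≈ 0.257. The box moved 16.5 mm while the tool moved 22.6 mm, and it yawed about +0.05. I'll carry on with a bit more press force and recheck before the arch.

```bash
cat >> h.py <<'E'
def slide(y,y1,z,step=.012,target=17,vel=.05):
    while y>y1+1e-4:
        y=max(y1,y-step); manip.move_linear(W(0,y,z),Q,vel=vel); st(); z=press(y,z,target,3)
    return y,z
E
python3 - <<'E'
from h import *
y,z=slide(.2085,.165,.1555)
f,im=rim("pics/w3.png")
for v in (130,140,150,160,170,180):print(v,f(325,v)[1])
print("z",z,"y",y)
E
```

```text
8.7 z 0.1576 b [0.0007 0.1977] F -1.9533477503158319 2.2740974783796077 16.057161474719088
 9.19 z 0.1576 b [0.0007 0.1856] F -2.388117064159304 2.296720480638518 16.245629097128212
 9.68 z 0.1576 b [0.0008 0.1736] F -2.8438910602712855 3.3803289143043074 15.987136425737495
 10.08 z 0.1576 b [0.0007 0.1662] F -2.824329499900817 3.6239771540889985 15.755286493847066
130 0.23118609970203388
140 0.22567948767427168
150 0.22007993379697396
160 0.21438506500306267
170 0.20859242674386388
180 0.20269947946163908
z 0.1555 y 0.165
```

View pics/w3.png

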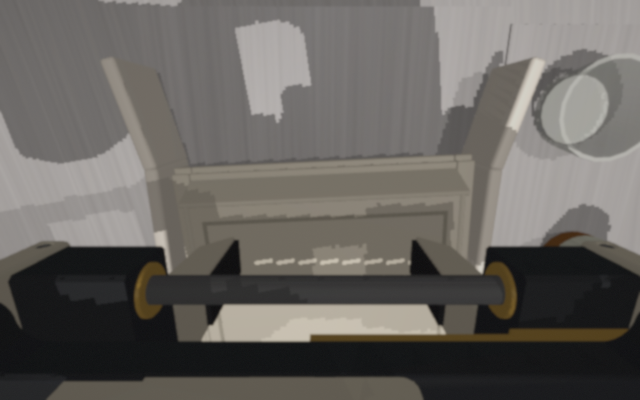

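The rim rows are unchanged, so there is no further slip: rear 0.213, lead about 0.023. I'll turn the tool by -0.05 to square the box, then carry it in under the spring.

```bash
cat >> h.py <<'E'
ph=(TH-.05+np.pi/2)/2; Q=np.array([np.cos(ph),np.sin(ph),0,0])
E
python3 - <<'E'
from h import *
y,z=.165,.1555
manip.move_linear(W(0,y-.002,z),Q,vel=.01); st("rot")
z=press(y-.002,z,18,4)
y,z=slide(y-.002,.097,z,.011,18)
f,im=rim("pics/w4.png")
for v in (140,150,160,170,180):print(v,f(180,v)[1],f(325,v)[1],f(465,v)[1])
print("z",z,"y",y)
cv2.imwrite("pics/s4.png",cv2.resize(manip.get_image("side")[140:290,235:435],None,fx=4,fy=4,interpolation=cv2.INTER_CUBIC))
a=cv2.imread("pics/s4.png");b=im
cv2.imwrite("pics/c4.png",np.vstack([cv2.resize(b[60:300],(700,262)),cv2.resize(a[100:500,50:750],(584,334))[:, :584] if 0 else cv2.copyMakeBorder(cv2.resize(a[100:500,50:750],(584,334)),0,0,0,116,0)]))
E
```

```text
rot 10.58 z 0.1576 b [0.0009 0.1639] F -2.006525817079772 1.9434986371465477 16.539536821740658
 11.4 z 0.1575 b [0.0009 0.1531] F -1.9981578044200068 2.024050047207067 17.030171469794585
 11.87 z 0.1575 b [0.0009 0.1421] F -2.967528268129372 3.8731101792677745 17.574873803362987
 12.33 z 0.1575 b [0.0009 0.131 ] F -2.5777268452358686 3.031124320001223 18.134433528594677
 12.8 z 0.1575 b [0.0009 0.12  ] F -1.7056780300970187 3.3258650494709423 18.433752031191524
 13.27 z 0.1575 b [0.0009 0.109 ] F -2.73503233105047 3.349663224772132 19.418656025931888
 13.73 z 0.1575 b [0.0009 0.098 ] F -2.6368564012553106 3.8936990978128994 19.182805818036876
140 0.16153300351323552 0.15738144183343558 0.15336215838688932
150 0.1559846991077852 0.15179032703818687 0.14772950420082104
160 0.1503419239919786 0.14610387908330238 0.14200067834291313
170 0.14460224462561647 0.14031963873827086 0.13617319655926685
180 0.13876314316146549 0.1344350614539746 0.13024448829033722
z 0.1553384297245448 y 0.097
```

View pics/c4.png

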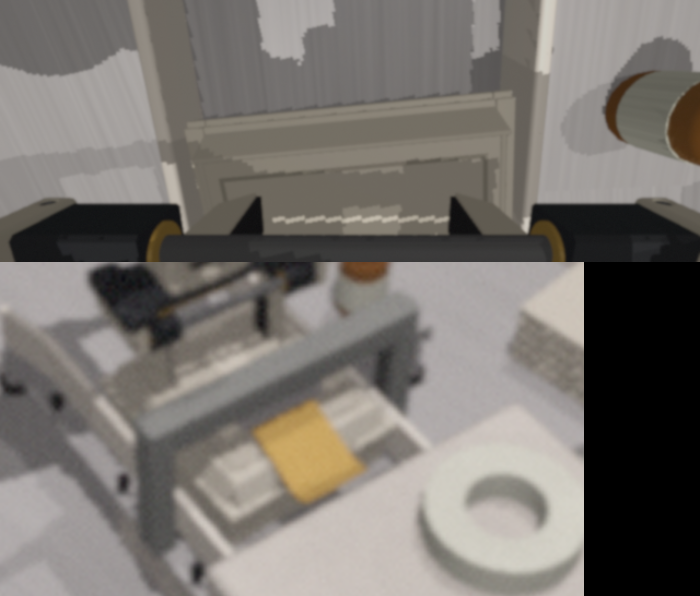

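The fingers are pressing at 19 N with the leaf lying on the lid, and the lead rim is at about -0.044 with yaw about 0.044. I'll slide nearly home and lift off, then push squarely on the rear side with both fingers.

Run:
```python
from h import *
import h
y,z=slide(.097,.064,.15534,.008,19)
manip.wait(.2)
f,im=rim("pics/w5.png"); 
manip.move_linear(W(0,y,.19),Q,vel=.08)
h.ph=(TH+np.pi/2)/2; Q0=np.array([np.cos(h.ph),np.sin(h.ph),0,0])
manip.move_linear(W(0,.150,.20),Q0,vel=.12); st("up")
f,im=rim("pics/w6.png")
for u in (230,325,420):print([f(u,v)[1].round(4) for v in (180,200,220,240,260,280)])
s=manip.get_image("side")[140:290,235:435]
cv2.imwrite("pics/c6.png",np.vstack([im[0:300],cv2.resize(s[20:],(394,256)) if 0 else cv2.copyMakeBorder(cv2.resize(s[20:],(440,286)),0,0,0,200,cv2.BORDER_CONSTANT)]))
```

```text
14.24 z 0.1575 b [0.0009 0.09  ] F -1.2713306470830332 3.2639346288575406 19.694288008587353
 14.65 z 0.1574 b [0.0007 0.0826] F -3.1037104274676883 5.890811437396123 18.10995273541178
 15.06 z 0.1574 b [0.0006 0.0749] F -3.441632397870357 7.774726652861915 18.785571367657447
 15.47 z 0.1574 b [0.0005 0.0671] F -3.75612182305464 9.538545516869029 19.47855946730085
 15.82 z 0.1574 b [0.0006 0.0665] F -3.1338334435395803 11.71710085394117 18.90477074467382
up 17.62 z 0.1998 b [-0.0001  0.1496] F -0.589005395727873 -0.1906392463585692 0.48665320421564595
[np.float64(0.1773), np.float64(0.1624), np.float64(0.147), np.float64(0.131), np.float64(0.1144), np.float64(0.0971)]
[np.float64(0.1773), np.float64(0.1625), np.float64(0.147), np.float64(0.131), np.float64(0.1144), np.float64(0.0972)]
[np.float64(0.1774), np.float64(0.1625), np.float64(0.147), np.float64(0.1311), np.float64(0.1145), np.float64(0.0972)]
```

View pics/c6.png

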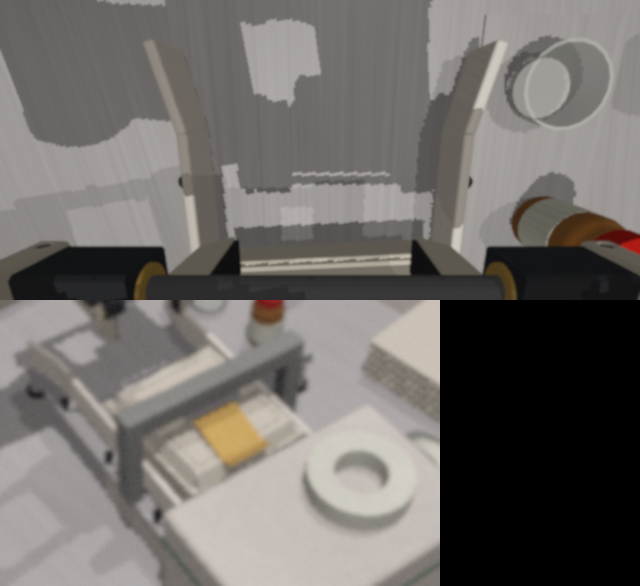

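The lid stays shut with the leaf on it, and the rear rim is at about row 260, so y ≈ 0.114 (home is 0.110). Now the rear push.

Run:
```python
from h import *
p0=(TH+np.pi/2)/2; Q=np.array([np.cos(p0),np.sin(p0),0,0])
print(manip.move_linear(W(0,.150,.113),Q,vel=.08,max_force=10)); st("dn")
print(manip.move_linear(W(0,.126,.113),Q,vel=.03,max_force=15)); st("near")
print(manip.move_linear(W(0,.112,.113),Q,vel=.012,max_force=16)); st("push"); manip.wait(.3); st("push")
cv2.imwrite("pics/s7.png",manip.get_image("side"))
```

```text
False
dn 18.96 z 0.1135 b [0.0004 0.1501] F 0.44128695647227884 -0.2734992969061743 0.4234378733236589
False
near 19.91 z 0.1131 b [0.0003 0.1261] F 2.579957436396824 3.6020124560607276 -1.6731386112296418
True
push 20.53 z 0.1137 b [0.0026 0.1227] F 1.6933332344484848 1.7700909002381 0.5437625510084059
push 20.83 z 0.1132 b [0.002  0.1228] F 0.021623954473954096 -0.32470933916477607 -0.09605586610446526
```

Run:
```python
from h import *
p0=(TH+np.pi/2)/2; Q=np.array([np.cos(p0),np.sin(p0),0,0])
for yt in np.arange(.121,.110,-.0012):
    r=manip.move_linear(W(0,yt,.113),Q,vel=.008,max_force=25); manip.wait(.15); o,_=st(r); f=o["contact_force"][:2]@ey
    if f>15: break
```

```text
False 21.58 z 0.1134 b [0.0016 0.1225] F 5.927990532060815 8.468069455069717 -3.019489521287312
False 22.03 z 0.1137 b [0.0023 0.1219] F 6.362856312374306 11.761618947611 -2.7179227524895837
False 22.48 z 0.1139 b [0.0028 0.1215] F 9.02048175229215 15.822462428893214 -2.0538048927230923
```

Run:
```python
from h import *
p0=(TH+np.pi/2)/2; Q=np.array([np.cos(p0),np.sin(p0),0,0])
for yt in (.117,.1155,.114):
    r=manip.move_linear(W(0,yt,.113),Q,vel=.008,max_force=30); manip.wait(.15); o,_=st(r); f=o["contact_force"][:2]@ey
    if f>25: break
manip.move_linear(W(0,.15,.113),Q,vel=.06); manip.move_linear(W(0,.16,.20),Q,vel=.1); st("off")
f,im=rim("pics/w8.png")
for v in (270,280,290,300):print(v,f(325,v)[1])
for u in (260,400):
    print(u,[(v,round(f(u,v)[1],4)) for v in range(225,275,10)])
t=manip.get_image("side")[170:270,270:390]
cv2.imwrite("pics/c8.png",np.vstack([cv2.resize(im[200:300,130:530],(800,200)),cv2.resize(t,(480,400),interpolation=cv2.INTER_CUBIC) if 0 else cv2.copyMakeBorder(cv2.resize(t,(480,400),interpolation=cv2.INTER_CUBIC),0,0,0,320,cv2.BORDER_CONSTANT)]))
```

```text
False 22.98 z 0.1141 b [0.0029 0.1214] F 10.23198589172005 23.838187470522545 -2.241225436992645
False 23.47 z 0.1142 b [0.0031 0.1212] F 9.590356442113828 30.937754185187323 -2.1918004860984306
off 25.22 z 0.1994 b [-0.0004  0.1598] F -0.7844812676898687 -0.6742211493548552 0.830139528801627
270 0.1163398302175957
280 0.10765449706373005
290 0.09880093265640275
300 0.08977420134181498
260 [(225, np.float64(0.1534)), (235, np.float64(0.1454)), (245, np.float64(0.1373)), (255, np.float64(0.129)), (265, np.float64(0.1206))]
400 [(225, np.float64(0.1535)), (235, np.float64(0.1455)), (245, np.float64(0.1374)), (255, np.float64(0.1291)), (265, np.float64(0.1207))]
```

View pics/c8.png

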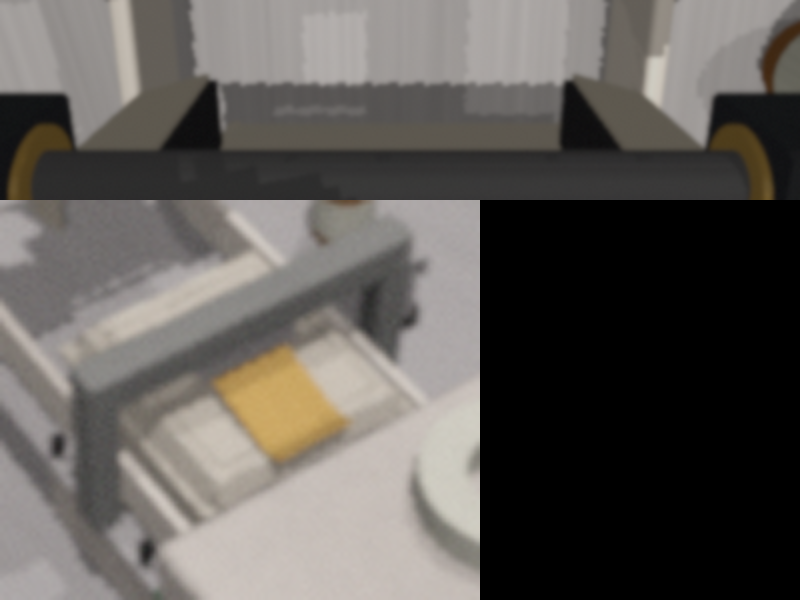

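The rear edge is now level in the wrist view (crop row ~123), so the box is square. It stands firm against a 31 N push with its lead at about -0.078, which puts it at the stop, and the lid is shut under the leaf. The arm is clear, so I'm handing in.

```bash
python3 -c "
from h import *
manip.wait(.3); print(manip.finish_job())"
```

```text
the job is handed in; nothing more can be done
None
```

The job is handed in, though no verdict came back: by my measurements the box is square, about 2 mm from the back stop by estimate and firm against a 31 N push, its lid held shut under the leaf spring with the arm clear.

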